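# Dispense one coin cell and slide it into the tester

### The arm

A 6-joint arm with a two-finger parallel gripper is mounted at the origin on the work surface. World frame = base frame: x ahead of the robot, y to its left, z up, the work surface at z = 0. Lengths are in m, angles in rad, forces in N, time in s.
With the tool pointing down it reaches from about 0.25 to 0.775 m from the base axis. Payload 4 kg.
Tool frame: the origin (TCP) lies at the very end of the fingers, on their centre line; the grasp point (between the pads) lies 19 mm behind it; x points along the fingers, y is the direction in which the jaws open and shut, and the axes are right-handed (so a half turn about x gives the same grasp; the last joint's range is limited). The gripper opens to 94 mm and grips with 3 to 60 N. Pads are 16 mm wide; open, the fingers measure 119 mm over their backs; the gripper's body (75 mm by 177 mm) begins 78 mm behind the grasp point.
Start: joints at [-1.261, 0.087, 1.371, -0, 1.684, -0.103], TCP at [0.221, -0.504, 0.174] pointing down, gripper open.
Joint ranges: [-3.1, 3.1], [-0.76, 2.03], [0.27, 2.55], [-1.08, 4.22], [0.17, 2.65], [-2.57, 2.57]. Speed limits (rad/s): [2.79, 2.79, 3.14, 3.14, 3.14, 3.14].

### API

Orientations are given as [roll, pitch, yaw] about the fixed x, y, z axes, in that order (R = Rz(yaw) Ry(pitch) Rx(roll)).
In Python, from bench import robot gives the robot as it stands.
- The arm moves only by the tool carry_out, never from a script. Its argument "targets" is a list of rows, each a list of 5 numbers: the closure, from 0 (fully open) to 1 (shut), then the shift along the tool's x, y, z in cm, then the turn about the tool's x in degrees. In form: [[fingers, tx, ty, tz, turn], ...]. A call has 1 to 20 rows; each row shifts and turns the commanded pose from where the row before left it, along the tool's axes as they then stand; what a row does not reach is not made up. A row lasts 1/10 s, in which the tool goes at most 50 mm and 8.59 degrees, less where a joint would pass 70% of its speed; a pose out of reach is approached as far as the arm can. A call is refused whole if a number of a shift passes 5 or a number of a turn 8.59, either way. A call with a gripper value outside its range is refused whole. The fingers move at their own pace and stop on an object; the grip force is fixed at half the most. Time passes only in rows, so rows that do not move let the fingers close. It gives the time, the measured TCP pose, the force and the opening at its end, in the units of the state.
- robot.get_obs(): the state, without advancing time (a new reading comes with each control period).
- robot.snapshot(name): name is "scene" or "top" or "wrist"; returns a dict with "image" (480x640x3 uint8, red, green, blue), "camera_matrix" (3x3 intrinsics, pixels), "distortion" ([k1, k2, p1, p2, k3] as OpenCV has them; the pictures are not rectified), "pose" (4x4, takes a point from camera to world coordinates). Camera axes: x right, y up, looking along -z (the intrinsics and any distortion apply to the point x, -y, -z); pixel columns grow to the right and rows downward; lengths in m; the calibration is good to about 2 mm. A picture is of the moment at which its call begins. There is no depth.
- robot.close_job(): hands the job in, once; it reports no verdict.
The state is a dict: "time": time; "joint_positions": joint angles; "qvel": joint speeds; "joint_torque": joint torques, N m; "tool_pos": TCP position; "ee_rot": TCP orientation; "wrist_force": force on the tool from outside, world axes, zero at the start; "wrist_torque": the same for the moment, N m; "width": finger opening in m.
Only numpy, scipy, OpenCV 4.12 (cv2) and the standard library are available. Lean on these libraries where they do the work, as an engineer would, in place of code of your own. Each camera call takes 0.05 s, during which the arm holds its last target. There are 200 camera calls.

### The job

Press the plunger of the coin-cell dispenser once, all the way down, and let it spring back up, so that a single cell comes out onto the mat. Then slide that cell gently across the mat with your fingertips, flat and without picking it up, into the forked nest of the cell tester until it sits against the contact at the back. Leave the other cells in the magazine and everything else on the bench where it is.

Things in the scene. Friction and masses are not known exactly. Their poses are not given: they have to be found in the camera images.
- dispenser: bench coin-cell dispenser, fixed: a clear square magazine tube (34 x 34, 64 high) with a stack of four cells; behind it a grey housing (92 long, 64 wide, 50 high, from 18 to 110 behind the origin) with the plunger on top. Origin on the magazine axis at mat level (z = 0); its front is -x, where a 10 high slot at mat level lets one cell out; z up.
- plunger_top (a point): centre of the top face of the plunger's black cap (diameter 32, on an upright steel rod; top 97 above the mat when up, 67 when down), 55 behind the magazine axis. Moves with the plunger.
- plunger (a joint): how far the plunger is pressed straight down, m: 0 up, 0.030 at its bottom stop. Its spring takes about 4 N at the start, 10 N at the bottom, and sends it back up when released. A crank drives a flat pusher 2.1 mm forward per mm: one full stroke slides the lowest cell out of the front; on release the pusher draws back and the stack drops by one. Another stroke would eject another cell.
- outlet (a point): point on the mat where the centre of the ejected cell lies after a full stroke: 60 in front (-x) of the dispenser's origin (give or take a few mm).
- cell1: the lowest cell of the stack, the one that comes out: a steel coin cell, a disc of diameter 24.5, thickness 7.7, about 12 g. Origin at the centre of its underside, z up through the disc.
- cell2: next cell in the magazine, same size; stays in the dispenser and drops to mat level after the stroke. Origin at the centre of its underside.
- cell3: third cell of the stack, same size, stays in the magazine. Origin at the centre of its underside.
- cell4: top cell of the stack, same size, stays in the magazine. Origin at the centre of its underside.
- tester: cell tester, fixed: grey instrument (105 long, 78 wide, 38 high, from x = 17.5 back) with a forked black nest (10 high) at its front, open above and towards -x; the mat is the nest's floor. Origin on the mat at the centre of a seated cell; +x points into the nest. The back contact is at x = 12.25; the fork arms, 29.5 apart, have round noses starting at x = -4.6, so a seated cell sticks out 7.5.
- solder_spool: bystander, loose: small aluminium solder-wire spool standing on end, diameter 52, height 45; to be left alone. Origin at its underside.
- screwdriver: bystander, loose: black-handled screwdriver lying on the mat, 170 long; to be left alone. Origin at its underside.
- flux_bottle: bystander, loose: white flux bottle with black cap, diameter 36, height 90; to be left alone. Origin at its underside.
- tip_cleaner: bystander, loose: round black tip-cleaner pot with brass wool, diameter 72, height 59; to be left alone. Origin at its underside.
- circuit_board: bystander, loose: green circuit board with blue parts, 100 x 80, 14 high; to be left alone. Origin at its underside.
- parts_tray: bystander, loose: low black tray of small parts, 90 x 120, 22 high; to be left alone. Origin at its underside.
- brush: bystander, loose: wooden-handled brush lying on the mat, 160 long; to be left alone. Origin at its underside.
Not all that is in view belongs to the job. Leave any pink look-alike of the dispenser alone.

How it is judged:
By the outcome, as a careful person would: the job done as asked, in the order asked, and still so for the second after the job is handed in, with the robot touching nothing.
It also fails if it takes over 70 s, if anything falls off the work surface, if the arm or the gripper's body presses on something with over 40 N, if the wrist force passes 120 N, or if a joint passes its speed limit or range.

## Working session

There is one attempt and no reset: what is moved stays moved. The work goes in short steps, Python scripts to look and compute and a tool call to move; the robot and the scene stay as the last step left them, time stands still between calls to the robot, and variables do not carry over. Pictures are saved under pics/ and viewed, about 8 in all and at most 12, crops included, and the job is handed in when it is done.

Besides the shell and the picture viewer there is one more tool, called after "Emit:" as name(argument=value, ...), one argument or row to a line, values as JSON. carry_out: Moves the arm, as the interface text tells. Its arguments: {"type":"object","properties":{"targets":{"type":"array","items":{"type":"array","items":{"type":"number"}}}},"required":["targets"]}

```bash
mkdir -p pics; python3 - <<'E'
from bench import robot
import cv2,pickle
o=robot.get_obs();print(o)
for n in("scene","top"):
    s=robot.snapshot(n);pickle.dump(s,open(n+'.pkl','wb'));cv2.imwrite(f'pics/{n}0.png',s['image'][:,:,::-1]);print(s['camera_matrix'],s['distortion'],s['pose'])
E
```

```text
{'time': 0.0, 'joint_positions': array([-1.26110638e+00,  8.79488936e-02,  1.37224835e+00, -7.86825704e-06,
        1.68358169e+00, -1.03050568e-01]), 'qvel': array([ 0.00079564, -0.00096163, -0.00162229,  0.00245796, -0.00077634,
        0.00127079]), 'joint_torque': array([-6.07542061e-04, -3.40185463e+01, -3.02424037e+01,  7.17793638e-02,
        3.29476723e-02, -1.76728622e-04]), 'tool_pos': array([ 0.22044654, -0.50321823,  0.17261058]), 'ee_rot': array([-1.67026997,  1.56861003,  1.88406232]), 'wrist_force': array([ 0.86749926,  0.02318031, -0.04266611]), 'wrist_torque': array([-0.02740944,  0.04486829, -0.00256528]), 'width': 0.09420710066361478}
[[558.49355822   0.         323.32404068]
 [  0.         558.49355822 237.83738209]
 [  0.           0.           1.        ]] [-0.16164593  0.          0.          0.          0.        ] [[ 0.54053415 -0.56140992  0.62661131  1.2876783 ]
 [ 0.84123335  0.34984141 -0.41223469 -0.56041113]
 [ 0.01221806  0.74995326  0.66137798  0.90780401]
 [ 0.          0.          0.          1.        ]]
[[485.28484397   0.         320.50895589]
 [  0.         485.28484397 231.27204656]
 [  0.           0.           1.        ]] [0.03268188 0.         0.         0.         0.        ] [[-0.00376943  0.97593795 -0.21801586  0.28503244]
 [-0.99998799 -0.00436192 -0.00223641 -0.03943859]
 [-0.00313356  0.21800481  0.97594266  1.13333317]
 [ 0.          0.          0.          1.        ]]
```

View pics/top0.png

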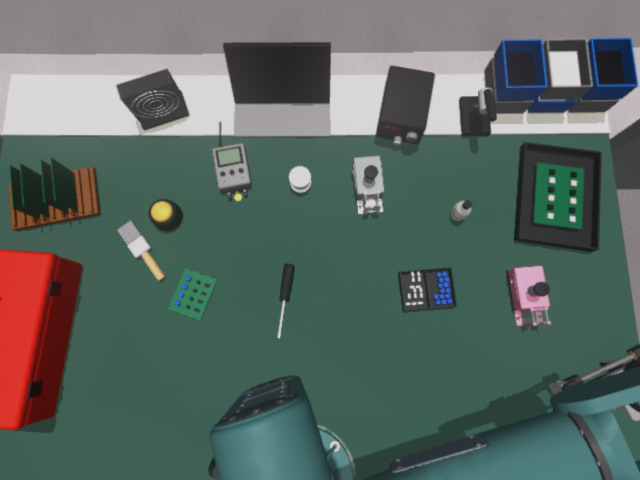

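View pics/scene0.png

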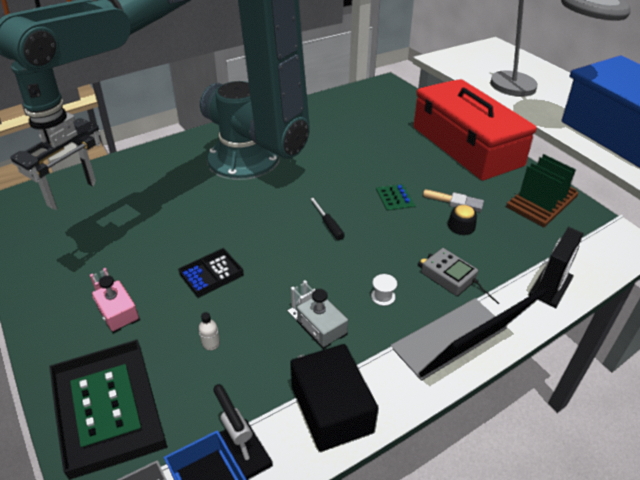

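The top view shows the grey dispenser at about (369,185), opening toward the robot. The tester is at about (232,170), with its nest at (238,197) also facing the robot. The spool is at (300,180), between them. The scene view agrees, and the pink decoy is elsewhere.

```bash
cat > h.py <<'E'
import numpy as np,cv2,pickle
def ray(s,px):
    u=cv2.undistortPoints(np.array([[px]],float),s['camera_matrix'],np.array(s['distortion']))[0,0]
    P=s['pose'];d=P[:3,:3]@np.array([u[0],-u[1],-1]);return P[:3,3],d
def pt(s,px,z):
    o,d=ray(s,px);return o+d*(z-o[2])/d[2]
def proj(s,p):
    P=s['pose'];c=P[:3,:3].T@(np.array(p)-P[:3,3]);c=c*[1,-1,-1]
    return cv2.projectPoints(c[None],np.zeros(3),np.zeros(3),s['camera_matrix'],np.array(s['distortion']))[0][0,0]
def crop(s,x0,y0,w,h,k,name):
    cv2.imwrite(name,cv2.resize(s['image'][y0:y0+h,x0:x0+w,::-1],None,fx=k,fy=k,interpolation=cv2.INTER_CUBIC))
E
python3 - <<'E'
from h import *
s=pickle.load(open('top.pkl','rb'));
a=s['image'][130:220,340:400,::-1];b=s['image'][130:220,205:265,::-1]
c=np.hstack([a,b]);cv2.imwrite('pics/c1.png',cv2.resize(c,None,fx=6,fy=6,interpolation=cv2.INTER_CUBIC))
for p,z in [((371,173),.097),((238,197),.008),((232,170),.038),((300,180),.045),((369,210),0)]:print(p,pt(s,p,z).round(4))
E
```

```text
(371, 173) [ 0.6501 -0.151   0.097 ]
(238, 197) [0.622  0.1619 0.008 ]
(232, 170) [0.6799 0.1729 0.038 ]
(300, 180) [0.652  0.0108 0.045 ]
(369, 210) [ 0.5903 -0.1541  0.    ]
```

View pics/c1.png

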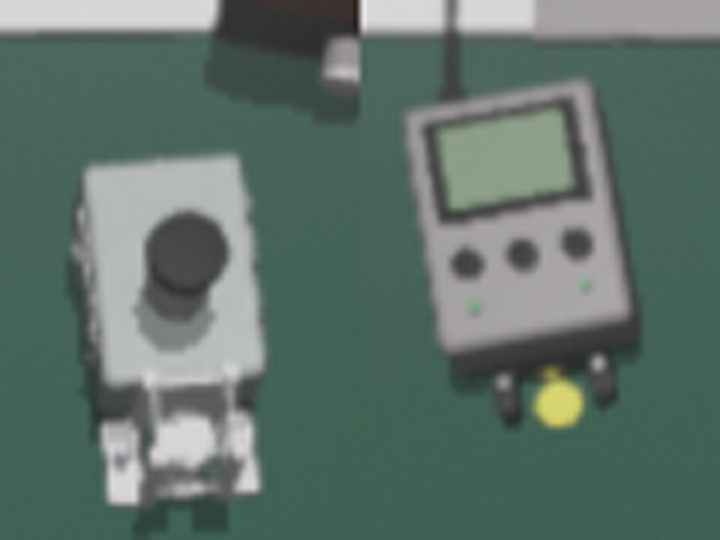

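The left half of the crop is the dispenser, with the cap at (187,253), the housing corners clear and the magazine at the bottom. The right half is the tester, with a yellow disc at (558,403) between the fork arms.

```bash
python3 - <<'E'
from h import *
s=pickle.load(open('top.pkl','rb'));q=pickle.load(open('scene.pkl','rb'))
A=lambda x,y:(340+x/6-.4,130+y/6-.4)
B=lambda x,y:(205+(x-360)/6-.4,130+y/6-.4)
def fit(C,X,z,n):
    W=np.array([pt(s,p,z)[:2] for p in C]);X=np.array(X,float)
    Wc=W-W.mean(0);Xc=X-X.mean(0);w=Wc@[1,1j];x=Xc@[1,1j];th=np.angle((w*x.conj()).sum())
    R=np.array([[np.cos(th),-np.sin(th)],[np.sin(th),np.cos(th)]]);o=W.mean(0)-R@X.mean(0)
    print(n,'o',o.round(4),'yaw',np.degrees(th).round(2),'res mm',((W-o-X@R.T)*1000).round(1).tolist());return o,R
o,R=fit([A(85,165),A(238,155),A(263,362),A(103,383)],[[.11,.032],[.11,-.032],[.018,-.032],[.018,.032]],.05,'disp')
print('plunger pred',o+R@[.055,0],'cap seen',pt(s,A(187,253),.097),'outlet',o+R@[-.06,0])
print(proj(q,[*(o+R@[.055,0]),.097]))
o,R=fit([B(405,110),B(588,82),B(635,318),B(443,352)],[[.1225,.039],[.1225,-.039],[.0175,-.039],[.0175,.039]],.038,'tester')
print('yellow z0',pt(s,B(558,403),0),'z10',pt(s,B(558,403),.01))
print(proj(q,[*o,0]),'arms noses',[pt(s,B(512,415),.01),pt(s,B(608,395),.01)],[o+R@[-.0046,y] for y in(.02,-.02)])
E
```

```text
disp o [ 0.6009 -0.1547] yaw 4.59 res mm [[-1.5, -2.3], [-2.8, 1.2], [3.7, 1.3], [0.6, -0.2]]
plunger pred [ 0.65568588 -0.15034432] cap seen [ 0.65304132 -0.15051225  0.097     ] outlet [ 0.54105462 -0.15954613]
[320.00368269 293.42930502]
tester o [0.6229 0.1628] yaw 10.88 res mm [[0.0, -1.7], [-2.9, 2.2], [1.0, 0.6], [2.0, -1.1]]
yellow z0 [0.62502873 0.16431766 0.        ] z10 [0.62202877 0.16251981 0.01      ]
[423.7976848  260.89256359] arms noses [array([0.61708986, 0.18077657, 0.01      ]), array([0.62529578, 0.14256714, 0.01      ])] [array([0.61458473, 0.18152486]), array([0.62213573, 0.14224404])]
```

```bash
cat >> h.py <<'E'
from scipy.spatial.transform import Rotation as Ro
def state(r):
    o=r.get_obs();R=Ro.from_euler('xyz',o['ee_rot']).as_matrix()
    return o,R
def show(r,target=None,phi=None):
    """phi: desired world heading (deg) of tool z; turn first, shifts given in the frame after the turn"""
    o,R=state(r);h=np.degrees(np.arctan2(R[1,2],R[0,2]))
    print('t',o['time'].round(2),'pos',o['tool_pos'].round(4),'F',o['wrist_force'].round(2),'w',round(o['width'],4),'tz heading',h.round(2),'tx',R[:,0].round(3),'j6',o['joint_positions'][5].round(2))
    if target is not None:
        t=0 if phi is None else -(((phi-h)+180)%360-180)
        R2=R@Ro.from_euler('x',t,degrees=True).as_matrix()
        print('turn',round(t,2),'then shift cm',(R2.T@(np.array(target)-o['tool_pos'])*100).round(2),'| shift in present frame',(R.T@(np.array(target)-o['tool_pos'])*100).round(2))
E
python3 - <<'E'
from h import *
from bench import robot
show(robot,[.6535,-.150,.115],5)
show(robot,[.6535,-.150,.115],-175)
E
```

```text
Traceback (most recent call last):
  File "h.py", line 19, in show
    print('t',o['time'].round(2),'pos',o['tool_pos'].round(4),'F',o['wrist_force'].round(2),'w',round(o['width'],4),'tz heading',h.round(2),'tx',R[:,0].round(3),'j6',o['joint_positions'][5].round(2))
              ^^^^^^^^^^^^^^^
AttributeError: 'float' object has no attribute 'round'
```

```bash
sed -i "s/o\['time'\].round(2)/round(o['time'],2)/" h.py; python3 - <<'E'
from h import *
from bench import robot
show(robot,[.6535,-.150,.115],5)
show(robot,[.6535,-.150,.115],-175)
E
```

```text
t 0.1 pos [ 0.2205 -0.5033  0.1727] F [0.43 0.06 0.37] w 0.094 tz heading -156.35 tx [-0.001  0.002 -1.   ] j6 -0.1
turn -161.35 then shift cm [ 5.81 31.41 46.22] | shift in present frame [  5.81 -14.98 -53.84]
t 0.1 pos [ 0.2205 -0.5033  0.1727] F [0.43 0.06 0.37] w 0.094 tz heading -156.35 tx [-0.001  0.002 -1.   ] j6 -0.1
turn 18.65 then shift cm [  5.81 -31.41 -46.22] | shift in present frame [  5.81 -14.98 -53.84]
```

Emit:
carry_out(
  targets=[
    [1, 0, 0, 0, 6.2],
    [1, 0, 0, 0, 6.2],
    [1, 0, 0, 0, 6.2],
    [1, 0, -2, -3, 0],
    [1, 0, -2, -3, 0],
    [1, 0, -2, -3, 0],
    [1, 0, -2, -3, 0],
    [1, 0, -2, -3, 0],
    [1, 0, -2, -3, 0],
    [1, 0, -2, -3, 0],
    [1, 0, -2, -3, 0],
    [1, 0, -2, -3, 0],
    [1, 0, -2, -3, 0],
    [1, 0, -2, -3, 0],
    [1, 0, -2, -3, 0],
    [1, 0, -2, -3, 0],
    [1, 0, -2, -3, 0],
    [1, 0, 0, 0, 0],
  ],
)

```text
time: 1.9
tool_pos: [0.6165, -0.1844, 0.1719]
ee_rot: [-1.165, 1.568, 2.07]
wrist_force: [-0.3, -0.2, -0.6]
width: 0.0004
```

```bash
python3 - <<'E'
from h import *
from bench import robot
show(robot,[.6535,-.150,.105],-175)
E
```

```text
t 1.9 pos [ 0.6165 -0.1844  0.1719] F [-0.25 -0.22 -0.6 ] w 0.0004 tz heading -174.65 tx [-0.001  0.002 -1.   ] j6 1.1
turn 0.35 then shift cm [ 6.7  -3.09 -3.99] | shift in present frame [ 6.7  -3.06 -4.01]
```

Emit:
carry_out(
  targets=[
    [1, 0, -1.55, -2, 0.3],
    [1, 0, -1.55, -2, 0],
    [1, 0, 0, 0, 0],
    [1, 3, 0, 0, 0],
    [1, 3, 0, 0, 0],
    [1, 0, 0, 0, 0],
  ],
)

```text
time: 2.5
tool_pos: [0.6471, -0.1538, 0.1076]
ee_rot: [-0.317, 1.559, 2.907]
wrist_force: [-0.4, -0.1, -0.3]
width: 0.0005
```

```bash
python3 - <<'E'
from h import *
from bench import robot
show(robot,[.6535,-.150,.105],-175)
t=robot.snapshot('top');w=robot.snapshot('wrist');q=robot.snapshot('scene')
pickle.dump(w,open('wrist.pkl','wb'))
a=cv2.resize(q['image'][200:380,220:400,::-1],(480,480),interpolation=cv2.INTER_CUBIC);b=cv2.resize(w['image'][:,:,::-1],(320,240))
b=cv2.copyMakeBorder(b,0,240,0,0,cv2.BORDER_CONSTANT)
cv2.imwrite('pics/p1.png',np.hstack([a,b]))
print(proj(q,[.6535,-.150,.097]))
E
```

```text
t 2.5 pos [ 0.6471 -0.1538  0.1076] F [-0.36 -0.06 -0.28] w 0.0005 tz heading -175.31 tx [-0.011  0.003 -1.   ] j6 1.17
turn -0.31 then shift cm [ 0.26 -0.32 -0.67] | shift in present frame [ 0.26 -0.33 -0.67]
[319.55712908 292.67402906]
```

View pics/p1.png

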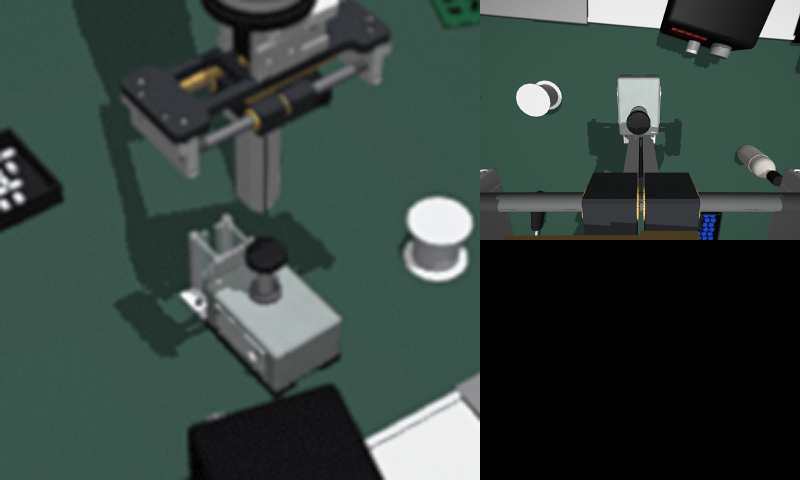

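The wrist view shows the closed fingertips in line with the cap, just short of it. In the scene crop the cap is at (267,250) and the fingertips at (260,210), which looks higher than expected. I'll check it numerically.

```bash
python3 - <<'E'
from h import *
from bench import robot
q=pickle.load(open('scene.pkl','rb'));s=pickle.load(open('top.pkl','rb'))
o=robot.get_obs();print('tip pred',proj(q,o['tool_pos']),'seen',(220+260*.375,200+210*.375))
o1,d1=ray(s,(340+187/6-.4,130+253/6-.4));
# scene cap: top-face centre from initial picture
c=(220+267*.375-.3,200+248*.375-.3)
o2,d2=ray(q,c);A=np.c_[d1,-d2];k=np.linalg.lstsq(A,o2-o1,rcond=None)[0]
print('cap tri',o1+k[0]*d1,o2+k[1]*d2)
show(robot)
E
```

```text
tip pred [317.07192838 286.62852984] seen (317.5, 278.75)
cap tri [ 0.65313645 -0.15054096  0.0967321 ] [ 0.65369986 -0.14949755  0.09682034]
t 2.65 pos [ 0.6515 -0.1547  0.1152] F [-0.21  0.11  0.62] w 0.0004 tz heading -175.3 tx [ 0.001 -0.001 -1.   ] j6 1.17
```

Emit:
carry_out(
  targets=[
    [1, 0, -0.45, -0.2, 0],
    [1, 0.4, 0, 0, 0],
    [1, 0.4, 0, 0, 0],
    [1, 0.4, 0, 0, 0],
    [1, 0.4, 0, 0, 0],
    [1, 0.4, 0, 0, 0],
    [1, 0.4, 0, 0, 0],
    [1, 0.4, 0, 0, 0],
    [1, 0.4, 0, 0, 0],
    [1, 0.4, 0, 0, 0],
    [1, 0.4, 0, 0, 0],
    [1, 0.4, 0, 0, 0],
    [1, 0.3, 0, 0, 0],
    [1, 0, 0, 0, 0],
    [1, 0, 0, 0, 0],
    [1, 0, 0, 0, 0],
  ],
)

```text
time: 4.25
tool_pos: [0.6534, -0.149, 0.0671]
ee_rot: [2.639, 1.57, -0.419]
wrist_force: [0.1, -0.7, 0.2]
width: 0.0005
```

```bash
python3 - <<'E'
from h import *
from bench import robot
show(robot)
q=robot.snapshot('scene');t=robot.snapshot('top');show(robot)
a=cv2.resize(q['image'][200:380,220:400,::-1],(480,480),interpolation=cv2.INTER_CUBIC);b=cv2.resize(t['image'][130:250,330:410,::-1],(320,480),interpolation=cv2.INTER_CUBIC)
cv2.imwrite('pics/p2.png',np.hstack([a,b]))
print(proj(q,robot.get_obs()['tool_pos']))
E
```

```text
t 4.25 pos [ 0.6534 -0.149   0.0671] F [ 0.07 -0.71  0.18] w 0.0005 tz heading -175.25 tx [ 0.001 -0.    -1.   ] j6 1.18
t 4.35 pos [ 0.6534 -0.1491  0.0672] F [-0.22  0.05  0.85] w 0.0007 tz heading -175.25 tx [ 0.001 -0.    -1.   ] j6 1.18
[319.81701902 302.57065285]
```

View pics/p2.png

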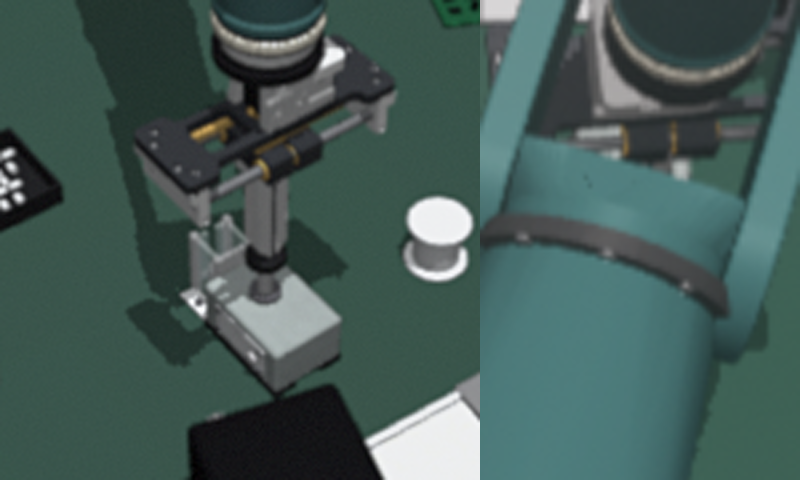

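The picture shows the fingertips only just at the cap (row ~247), with the plunger still up and no force, although the reported z is 0.067. I'll check the reported TCP against the images.

```bash
python3 - <<'E'
from h import *
from bench import robot
q=pickle.load(open('scene.pkl','rb'))
for z in(.1727,.19,.2):print('start',z,proj(q,[.2205,-.503,z]), [proj(q,[.2205+a*.0*.4,-.503,z]).round(1) for a in ()])
R=Ro.from_euler('xyz',[-1.67027,1.56861,1.88406]).as_matrix()
for z in(.1727,.2):print('fingers',z,[proj(q,np.array([.2205,-.503,z])+R[:,1]*a).round(1) for a in(.047,-.047,.0595,-.0595)])
for z in(.115,.125,.135,.145):print('p1',z,proj(q,[.6515,-.1547,z]))
for z in(.067,.077,.087,.097,.107):print('p2',z,proj(q,[.6534,-.149,z]))
cv2.imwrite('pics/p3.png',np.hstack([cv2.resize(q['image'][90:240,0:130,::-1],(390,450)),cv2.resize(cv2.imread('pics/p2.png')[160:320,200:330],(390,450))]))
E
```

```text
start 0.1727 [ 77.30054467 206.75300177] []
start 0.19 [ 75.21138261 200.48575664] []
start 0.2 [ 73.99296893 196.81301987] []
fingers 0.1727 [array([ 60.1, 218.1]), array([ 93.9, 195.8]), array([ 55.5, 221.2]), array([ 98.3, 193. ])]
fingers 0.2 [array([ 56.5, 208.1]), array([ 90.9, 186. ]), array([ 51.7, 211.2]), array([ 95.3, 183.2])]
p1 0.115 [317.04899429 286.68473954]
p1 0.125 [317.07249596 283.13040272]
p1 0.135 [317.09637873 279.53058469]
p1 0.145 [317.12065037 275.88455738]
p2 0.067 [319.83627354 302.6104829 ]
p2 0.077 [319.87583266 299.26463967]
p2 0.087 [319.91592224 295.87671265]
p2 0.097 [319.95655137 292.44603026]
p2 0.107 [319.99772935 288.97190985]
```

View pics/p3.png

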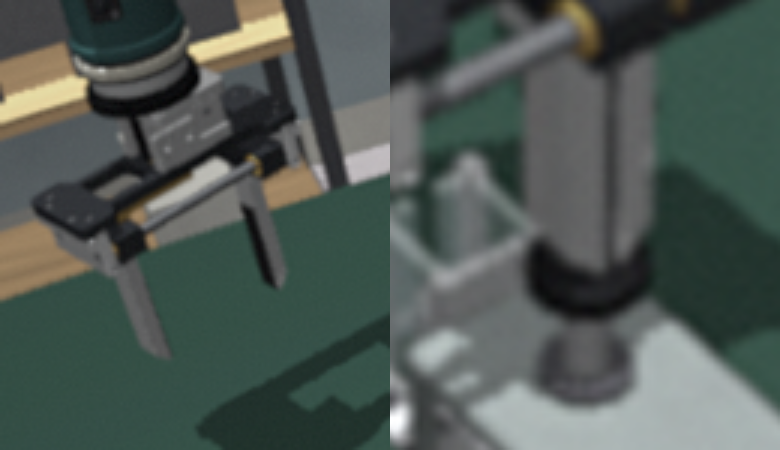

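At the start the images put the fingertips at z≈0.200, while 0.173 was reported. So the real tip is about 27–30 mm higher than reported: the plunger is still up and the fingers rest just at the cap. I'll rely on force and pictures from here.

Emit:
carry_out(
  targets=[
    [1, 0.3, 0, 0, 0],
    [1, 0.3, 0, 0, 0],
    [1, 0.3, 0, 0, 0],
    [1, 0, 0, 0, 0],
    [1, 0, 0, 0, 0],
  ],
)

```text
time: 4.85
tool_pos: [0.6538, -0.1492, 0.0595]
ee_rot: [2.702, 1.569, -0.357]
wrist_force: [-1.4, 0.4, 5.5]
width: 0.0006
```

Emit:
carry_out(
  targets=[
    [1, 0.3, 0, 0, 0],
    [1, 0.3, 0, 0, 0],
    [1, 0.3, 0, 0, 0],
    [1, 0.3, 0, 0, 0],
    [1, 0.3, 0, 0, 0],
    [1, 0.3, 0, 0, 0],
    [1, 0.3, 0, 0, 0],
    [1, 0, 0, 0, 0],
    [1, 0, 0, 0, 0],
    [1, 0, 0, 0, 0],
  ],
)

```text
time: 5.85
tool_pos: [0.6539, -0.1492, 0.0398]
ee_rot: [2.701, 1.568, -0.358]
wrist_force: [-2.4, 1.0, 9.4]
width: 0.0007
```

Emit:
carry_out(
  targets=[
    [1, 0.2, 0, 0, 0],
    [1, 0.2, 0, 0, 0],
    [1, 0.2, 0, 0, 0],
    [1, 0, 0, 0, 0],
    [1, 0, 0, 0, 0],
    [1, 0, 0, 0, 0],
  ],
)

```text
time: 6.45
tool_pos: [0.6539, -0.1492, 0.0355]
ee_rot: [2.688, 1.567, -0.371]
wrist_force: [-5.2, 1.5, 14.0]
width: 0.0005
```

Emit:
carry_out(
  targets=[
    [1, 0.2, 0, 0, 0],
    [1, 0, 0, 0, 0],
    [1, 0, 0, 0, 0],
  ],
)

```text
time: 6.75
tool_pos: [0.654, -0.1492, 0.0355]
ee_rot: [2.688, 1.566, -0.371]
wrist_force: [-8.4, 2.4, 19.7]
width: 0.0007
```

The bottom stop is confirmed: force rose to 20 N with no further travel. That puts the tip about 31 mm above the reported z. Next I release.

Emit:
carry_out(
  targets=[
    [1, -0.5, 0, 0, 0],
    [1, -0.5, 0, 0, 0],
    [1, -0.5, 0, 0, 0],
    [1, -0.5, 0, 0, 0],
    [1, -0.5, 0, 0, 0],
    [1, -0.5, 0, 0, 0],
    [1, -1, 0, 0, 0],
    [1, -1.5, 0, 0, 0],
    [0.75, -2, 0, 0, 0],
    [0.75, -2, 0, 0, 0],
    [0.75, -1, 4, 0, 0],
    [0.75, 0, 4, 0, 0],
    [0.75, 0, 4, 0, 0],
    [0.75, 0, 3, 2, 0],
    [0.75, 0, 0, 2, 0],
    [0.75, 0, 0, 0, 0],
  ],
)

```text
time: 8.35
tool_pos: [0.6236, -0.3033, 0.1336]
ee_rot: [-0.419, 1.569, 2.802]
wrist_force: [-0.4, -0.2, -0.6]
width: 0.0236
```

```bash
python3 - <<'E'
from h import *
from bench import robot
for _ in range(2): robot.snapshot('top')
show(robot)
q=robot.snapshot('scene');t=robot.snapshot('top');w=robot.snapshot('wrist')
for n,v in zip('qtw',(q,t,w)):pickle.dump(v,open(n+'1.pkl','wb'))
a=cv2.resize(q['image'][220:380,240:370,::-1],(390,480),interpolation=cv2.INTER_CUBIC);b=cv2.resize(t['image'][130:250,330:430,::-1],(400,480),interpolation=cv2.INTER_CUBIC)
cv2.imwrite('pics/p4.png',np.hstack([a,b]))
print('outlet pred',proj(q,[.541,-.1595,.0077]),proj(t,[.541,-.1595,.0077]))
E
```

```text
t 8.45 pos [ 0.6259 -0.3016  0.1341] F [-0.54 -0.12  0.56] w 0.0236 tz heading -175.26 tx [ 0.  0. -1.] j6 0.96
outlet pred [288.23446852 290.27836301] [372.08965138 229.19459772]
```

View pics/p4.png

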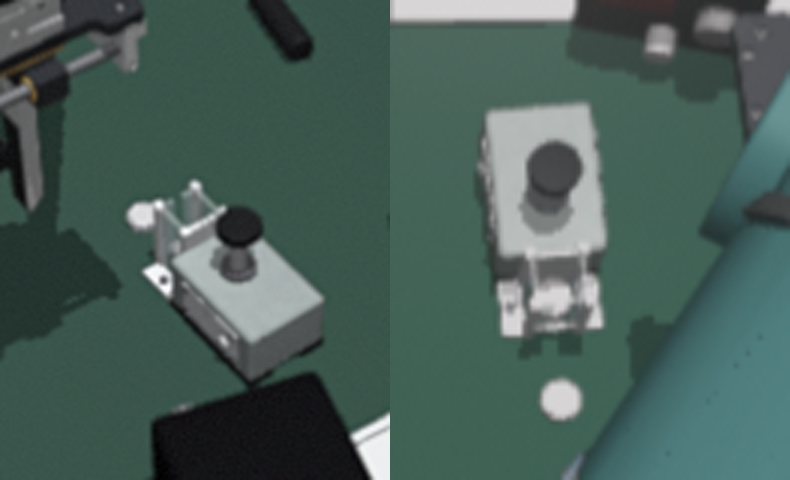

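The dispenser has ejected one cell, at about (561,400) in the right half, and the plunger is back up. Now I'll measure it accurately.

```bash
cat >> h.py <<'E'
def cell(t,x0,x1,y0,y1,z=.0077,th=150):
    m=np.zeros(t['image'].shape[:2],np.uint8);m[y0:y1,x0:x1]=(t['image'].min(2)[y0:y1,x0:x1]>th)*255
    c=max(cv2.findContours(m,cv2.RETR_EXTERNAL,cv2.CHAIN_APPROX_NONE)[0],key=cv2.contourArea)
    M=cv2.moments(c);p=(M['m10']/M['m00'],M['m01']/M['m00']);return p,cv2.contourArea(c),pt(t,p,z)
E
python3 - <<'E'
from h import *
from bench import robot
t=pickle.load(open('t1.pkl','rb'));q=pickle.load(open('q1.pkl','rb'))
c=cell(t,360,385,218,242);print(c)
print(cell(q,278,290,280,300))
x,y,_=c[2]
show(robot,[x,y-.05,.02],-90)
E
```

```text
((372.32266666666663, 229.39466666666667), 62.5, array([ 0.54050979, -0.16004017,  0.0077    ]))
((286.2133333333333, 291.4577777777778), 37.5, array([ 0.54172593, -0.16505851,  0.0077    ]))
t 8.6 pos [ 0.6267 -0.3008  0.134 ] F [-0.74 -0.2  -0.16] w 0.0236 tz heading -175.15 tx [ 0.001 -0.    -1.   ] j6 0.96
turn -85.15 then shift cm [11.39 -8.62 -9.07] | shift in present frame [11.39 -9.77  7.83]
```

Emit:
carry_out(
  targets=[
    [0.85, 0, 0, 0, -8.5],
    [0.85, 0, 0, 0, -8.5],
    [0.85, 0, 0, 0, -8.5],
    [0.85, 0, 0, 0, -8.5],
    [0.85, 0, 0, 0, -8.5],
    [0.85, 0, 0, 0, -8.5],
    [0.85, 0, 0, 0, -8.5],
    [0.85, 0, 0, 0, -8.5],
    [0.85, 0, 0, 0, -8.5],
    [0.85, 0, 0, 0, -8.5],
    [0.85, 0, -2.1, -2.3, 0],
    [0.85, 0, -2.1, -2.3, 0],
    [0.85, 0, -2.1, -2.3, 0],
    [0.85, 0, -2.1, -2.2, 0],
    [0.85, 3, 0, 0, 0],
    [0.85, 3, 0, 0, 0],
    [0.85, 3, 0, 0, 0],
    [0.85, 0, 0, 0, 0],
    [0.85, 0, 0, 0, 0],
    [0.85, 0, 0, 0, 0],
  ],
)

```text
time: 10.6
tool_pos: [0.5439, -0.2108, 0.0461]
ee_rot: [1.106, 1.567, -0.468]
wrist_force: [0.5, -0.5, -0.1]
width: 0.014
```

```bash
python3 - <<'E'
from h import *
from bench import robot
show(robot,[.5405,-.215,-.027],-90)
E
```

```text
t 10.6 pos [ 0.5439 -0.2108  0.0461] F [ 0.54 -0.5  -0.05] w 0.014 tz heading -90.21 tx [ 0.003 -0.002 -1.   ] j6 -0.46
turn -0.21 then shift cm [ 7.31 -0.36  0.41] | shift in present frame [ 7.31 -0.36  0.41]
```

Emit:
carry_out(
  targets=[
    [0.85, 2, -0.3, 0, 0],
    [0.85, 2, 0, 0, 0],
    [0.85, 1.5, 0, 0, 0],
    [0.85, 0.5, 0, 0, 0],
    [0.85, 0.5, 0, 0, 0],
    [0.85, 0, 0, 0, 0],
    [0.85, 0, 0, 0, 0],
  ],
)

```text
time: 11.3
tool_pos: [0.5398, -0.2108, -0.0203]
ee_rot: [1.072, 1.569, -0.503]
wrist_force: [0.7, 0.6, -0.8]
width: 0.0139
```

```bash
python3 - <<'E'
from h import *
from bench import robot
show(robot,[.5405,-.215,-.027],-90)
q=robot.snapshot('scene');w=robot.snapshot('wrist');t=robot.snapshot('top')
print(cell(t,355,385,218,242))
a=cv2.resize(q['image'][220:340,200:330,::-1],(420,390),interpolation=cv2.INTER_CUBIC);b=cv2.resize(w['image'][:,100:570,::-1],(380,390))
cv2.imwrite('pics/p5.png',np.hstack([a,b]))
E
```

```text
t 11.3 pos [ 0.5398 -0.2108 -0.0203] F [ 0.66  0.57 -0.79] w 0.0139 tz heading -90.25 tx [ 0.001 -0.001 -1.   ] j6 -0.47
turn -0.25 then shift cm [0.67 0.07 0.42] | shift in present frame [0.67 0.07 0.42]
((375.2307692307692, 230.5897435897436), 13.0, array([ 0.53756747, -0.16686235,  0.0077    ]))
```

View pics/p5.png

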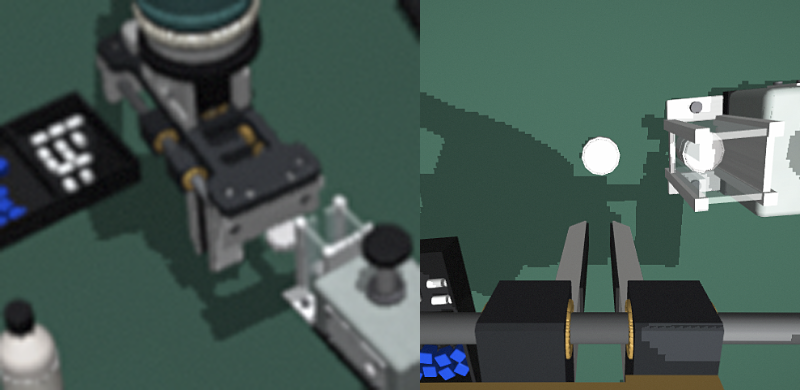

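The wrist view shows the cell at (600,155), centred in front of the two fingertips. The next move lowers the last 6 mm.

Emit:
carry_out(
  targets=[
    [0.85, 0.3, 0, 0, 0],
    [0.85, 0.3, 0, 0, 0],
    [0.85, 0, 0, 0, 0],
    [0.85, 0, 0, 0, 0],
  ],
)

```text
time: 11.85
tool_pos: [0.5389, -0.2103, -0.0275]
ee_rot: [-1.96, 1.57, 2.748]
wrist_force: [0.5, 0.8, -0.1]
width: 0.0141
```

Emit:
carry_out(
  targets=[
    [0.85, 0, 0, -1, 0],
    [0.85, 0, 0, -1, 0],
    [0.85, 0, 0, -0.5, 0],
    [0.85, 0, 0, -0.3, 0],
    [0.85, 0, 0, -0.3, 0],
    [0.85, 0, 0, -0.3, 0],
    [0.85, 0, 0, -0.3, 0],
    [0.85, 0, 0, -0.6, 0],
    [0.85, 0, 0, -0.8, 0],
    [0.85, 0, 0, -1, 0],
    [0.85, 0, 0, -1, 0],
    [0.85, 0, 0, -1, 0],
    [0.85, 0, 0, -1, 0],
    [0.85, 0, 0, -0.6, 0],
    [0.85, 0, 0, -0.3, 0],
    [0.85, 0, 0, 0, 0],
  ],
)

```text
time: 13.45
tool_pos: [0.5396, -0.11, -0.0272]
ee_rot: [-0.399, 1.571, -1.974]
wrist_force: [-0.3, 0.2, -1.1]
width: 0.0136
```

```bash
python3 - <<'E'
from h import *
from bench import robot
show(robot,[.5405,.129,-.0275],-90)
q=robot.snapshot('scene');w=robot.snapshot('wrist')
a=cv2.resize(q['image'][200:320,230:360,::-1],(420,390),interpolation=cv2.INTER_CUBIC);b=cv2.resize(w['image'][:,100:570,::-1],(380,390))
cv2.imwrite('pics/p6.png',np.hstack([a,b]))
E
```

```text
t 13.45 pos [ 0.5396 -0.11   -0.0272] F [-0.33  0.23 -1.11] w 0.0136 tz heading -90.21 tx [-0. -0. -1.] j6 -0.3
turn -0.21 then shift cm [ 2.00e-02  9.00e-02 -2.39e+01] | shift in present frame [ 2.00e-02  1.00e-02 -2.39e+01]
```

View pics/p6.png

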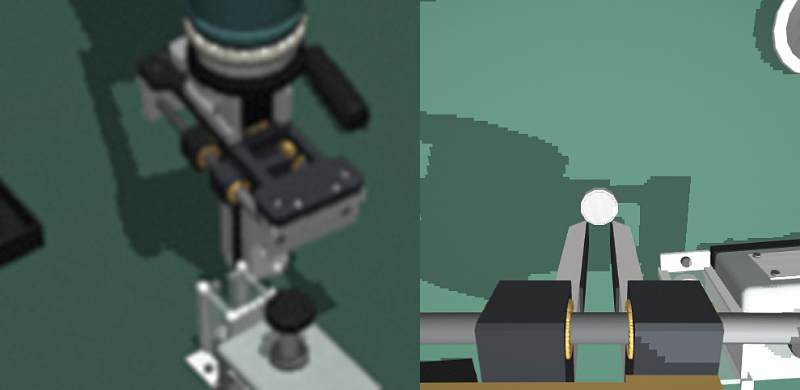

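The cell at (600,207) is nested between the fingertips, so the push continues.

Emit:
carry_out(
  targets=[
    [0.85, 0, 0, -0.5, 0],
    [0.85, 0, 0, -0.8, 0],
    [0.85, 0, 0, -1.2, 0],
    [0.85, 0, 0, -1.3, 0],
    [0.85, 0, 0, -1.3, 0],
    [0.85, 0, 0, -1.3, 0],
    [0.85, 0, 0, -1.3, 0],
    [0.85, 0, 0, -1.3, 0],
    [0.85, 0, 0, -1.3, 0],
    [0.85, 0, 0, -1.3, 0],
    [0.85, 0, 0, -1.3, 0],
    [0.85, 0, 0, -1.3, 0],
    [0.85, 0, 0, -1.3, 0],
    [0.85, 0, 0, -1.3, 0],
    [0.85, 0, 0, -1.3, 0],
    [0.85, 0, 0, -1.3, 0],
    [0.85, 0, 0, -1.3, 0],
    [0.85, 0, 0, -1.3, 0],
    [0.85, 0, 0, -1.3, 0],
    [0.85, 0, 0, -1, 0],
  ],
)

```text
time: 15.55
tool_pos: [0.5406, 0.1338, -0.0273]
ee_rot: [2.632, 1.571, 1.057]
wrist_force: [-0.4, 0.8, -0.3]
width: 0.014
```

Emit:
carry_out(
  targets=[
    [0.85, 0, 0, -0.4, 0],
    [0.85, 0, 0, -0.2, 0],
    [0.85, 0, 0, 0, 0],
    [0.85, 0, 0, 0, 0],
    [0.85, 0, 0, 0, 0],
  ],
)

```text
time: 16.05
tool_pos: [0.5407, 0.1381, -0.0272]
ee_rot: [0.013, 1.571, -1.563]
wrist_force: [0.5, 0.7, 0.2]
width: 0.0144
```

```bash
python3 - <<'E'
from h import *
from bench import robot
show(robot)
t=robot.snapshot('top');w=robot.snapshot('wrist');o=robot.get_obs()['tool_pos']
e=o+[0,.018,0];e[2]=.0077;p=proj(t,e);print('cell expected',e,p)
x,y=map(int,p)
try:print(cell(t,x-14,x+14,y-14,y+14))
except Exception as ex:print(ex)
print('wrist cell px',cell(w,250,420,180,300,th=200)[:2])
E
```

```text
t 16.05 pos [ 0.5407  0.1381 -0.0272] F [0.54 0.66 0.15] w 0.0144 tz heading -90.29 tx [ 0. -0. -1.] j6 0.15
cell expected [0.54070379 0.15619091 0.0077    ] [239.29830975 229.89545367]
((226.44444444444443, 228.1111111111111), 1.5, array([0.545192  , 0.18686503, 0.0077    ]))
wrist cell px ((321.18116927260365, 255.05245864491272), 1471.0)
```

Emit:
carry_out(
  targets=[
    [0.85, 0, 0, 1, 0],
    [0.85, 0, 0, 2, 0],
    [0.85, -1, 0, 2, 0],
    [0.85, -4, 0, 1, 0],
    [0.85, -3, 0, 0, 0],
    [0.85, 0, 0, 0, 8.3],
    [0.85, 0, 0, 0, 8.3],
    [0.85, 0, 0, 0, 8.3],
    [0.85, 0, 0, 0, 8.3],
    [0.85, 0, 0, 0, 8.3],
    [0.85, 0, 0, 0, 8.3],
    [0.85, 0, 0, 0, 8.3],
    [0.85, 0, 0, 0, 8.3],
    [0.85, 0, 0, 0, 8.3],
    [0.85, 0, 0, 4.5, 4],
    [0.85, 0, -3, 2, 0],
    [0.85, 0, -3, 0, 0],
    [0.85, 0, 0, 0, 0],
    [0.85, 0, 0, 0, 0],
  ],
)

```text
time: 18.05
tool_pos: [0.4659, 0.1215, 0.053]
ee_rot: [2.009, 1.57, -0.939]
wrist_force: [-0.2, 0.3, 0.1]
width: 0.0141
```

```bash
python3 - <<'E'
from h import *
from bench import robot
t=robot.snapshot('top');w=robot.snapshot('wrist');pickle.dump(t,open('t2.pkl','wb'));pickle.dump(w,open('w2.pkl','wb'))
show(robot,[.50,.15,.04],-169)
a=cv2.resize(t['image'][160:250,200:280,::-1],(400,450),interpolation=cv2.INTER_CUBIC);b=cv2.resize(w['image'][:,100:527,::-1],(400,450))
cv2.imwrite('pics/p7.png',np.hstack([a,b]))
try: print(cell(t,225,252,218,245))
except Exception as e:print(e)
E
```

```text
t 18.15 pos [0.4663 0.121  0.0529] F [0.94 0.13 0.35] w 0.0144 tz heading -168.99 tx [ 0.    -0.001 -1.   ] j6 1.52
turn 0.01 then shift cm [ 1.28 -2.2  -3.86] | shift in present frame [ 1.28 -2.2  -3.86]
max() iterable argument is empty
```

View pics/p7.png

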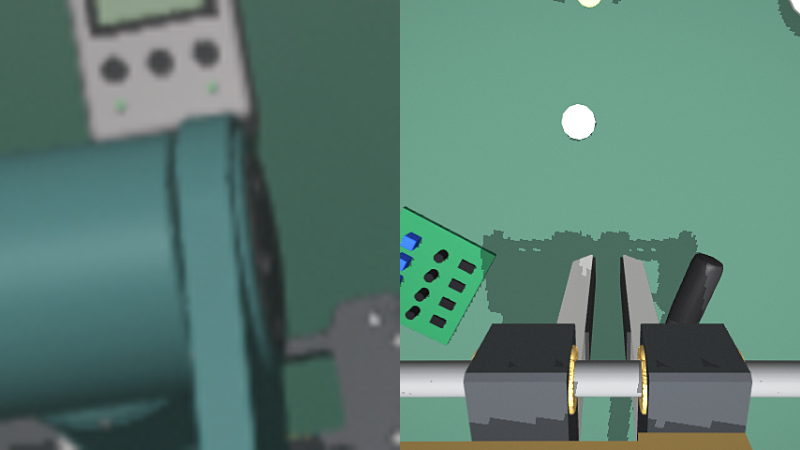

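Left: the arm hides the cell from the top camera. In the wrist view on the right, the cell is at (578,122), the yellow disc of the nest at the top edge (590,0), and the screwdriver well to the right.

```bash
python3 - <<'E'
from h import *
from bench import robot
w=pickle.load(open('w2.pkl','rb'))
p,a,c=cell(w,220,360,100,160,th=220);print('cell',p,a,c)
print('cam',w['pose'][:3,3])
x,y=c[:2];d=np.array([np.cos(np.radians(11)),np.sin(np.radians(11))])
show(robot,[x-d[0]*.048,y-d[1]*.048,-.02],-169)
o=np.array([.6235,.163]);print('cell rel nest axis mm: along',(np.array([x,y])-o)@d*1e3,'left',(np.array([x,y])-o)@[-d[1],d[0]]*1e3)
E
```

```text
cell (290.10748299319727, 129.54132653061225) 980.0 [0.53990909 0.15825778 0.0077    ]
cam [0.54829673 0.13843572 0.26395887]
t 18.15 pos [0.4663 0.121  0.0529] F [0.94 0.13 0.35] w 0.0144 tz heading -168.99 tx [ 0.    -0.001 -1.   ] j6 1.52
turn 0.01 then shift cm [ 7.28 -2.26 -3.14] | shift in present frame [ 7.28 -2.26 -3.14]
cell rel nest axis mm: along -82.95997220165812 left 11.294806588207829
```

Emit:
carry_out(
  targets=[
    [0.85, 0, -1.1, -1.6, 0],
    [0.85, 0, -1.1, -1.5, 0],
    [0.85, 2, 0, 0, 0],
    [0.85, 2, 0, 0, 0],
    [0.85, 2, 0, 0, 0],
    [0.85, 1, 0, 0, 0],
    [0.85, 0.5, 0, 0, 0],
    [0.85, 0.5, 0, 0, 0],
    [0.85, 0, 0, 0, 0],
    [0.85, 0, 0, 0, 0],
  ],
)

```text
time: 19.15
tool_pos: [0.4927, 0.1495, -0.0265]
ee_rot: [3.053, 1.569, 0.104]
wrist_force: [0.1, 0.3, -0.3]
width: 0.0137
```

```bash
python3 - <<'E'
from h import *
from bench import robot
w=robot.snapshot('wrist');c=cell(w,220,400,60,260,th=220);print(c)
x,y=c[2][:2];d=np.array([np.cos(np.radians(11)),np.sin(np.radians(11))])
show(robot,[x-d[0]*.018,y-d[1]*.018,-.0275],-169)
E
```

```text
((324.6935008088305, 198.5099438576458), 1751.5, array([0.54019338, 0.1583385 , 0.0077    ]))
t 19.2 pos [ 0.4928  0.1496 -0.0263] F [ 0.57 -0.34 -0.31] w 0.0143 tz heading -168.95 tx [ 0.002  0.    -1.   ] j6 1.56
turn 0.05 then shift cm [ 0.12  0.05 -3.02] | shift in present frame [ 0.12  0.05 -3.02]
```

Emit:
carry_out(
  targets=[
    [0.85, 0.1, 0, -1, 0],
    [0.85, 0, 0, -0.8, 0],
    [0.85, 0, 0, -0.4, 0],
    [0.85, 0, 0, -0.3, 0],
    [0.85, 0, 0, -0.3, 0],
    [0.85, 0, 0, -0.3, 0],
    [0.85, 0, 0, -0.4, 0],
    [0.85, 0, 0.1, -0.5, 0],
    [0.85, 0, 0.2, -0.7, 0],
    [0.85, 0, 0.2, -0.7, 0],
    [0.85, 0, 0.2, -0.7, 0],
    [0.85, 0, 0.2, -0.7, 0],
    [0.85, 0, 0.2, -0.7, 0],
    [0.85, 0, 0, -0.5, 0],
    [0.85, 0, 0, -0.2, 0],
    [0.85, 0, 0, 0, 0],
    [0.85, 0, 0, 0, 0],
  ],
)

```text
time: 20.9
tool_pos: [0.5744, 0.1545, -0.0283]
ee_rot: [0.122, 1.57, -2.826]
wrist_force: [0.1, 0.4, 0.2]
width: 0.0136
```

```bash
python3 - <<'E'
from h import *
from bench import robot
w=robot.snapshot('wrist');t=robot.snapshot('top');c=cell(w,220,400,60,260,th=220);print(c)
x,y=c[2][:2];d=np.array([np.cos(np.radians(11)),np.sin(np.radians(11))])
show(robot)
o=np.array([.6235,.163]);v=np.array([x,y])-o;print('along',v@d*1e3,'left',v@[-d[1],d[0]]*1e3)
a=cv2.resize(t['image'][160:250,200:280,::-1],(320,360),interpolation=cv2.INTER_CUBIC);b=cv2.resize(w['image'][60:300,180:500,::-1],(480,360))
cv2.imwrite('pics/p8.png',np.hstack([a,b]));pickle.dump(w,open('w3.pkl','wb'))
E
```

```text
((311.48061107542725, 114.09004924371229), 13233.5, array([0.65936369, 0.17688175, 0.0077    ]))
t 21.0 pos [ 0.5743  0.1545 -0.0283] F [-0.23 -0.47  0.25] w 0.014 tz heading -168.94 tx [-0. -0. -1.] j6 1.55
along 37.853538516630074 left 6.7835864303721225
```

View pics/p8.png

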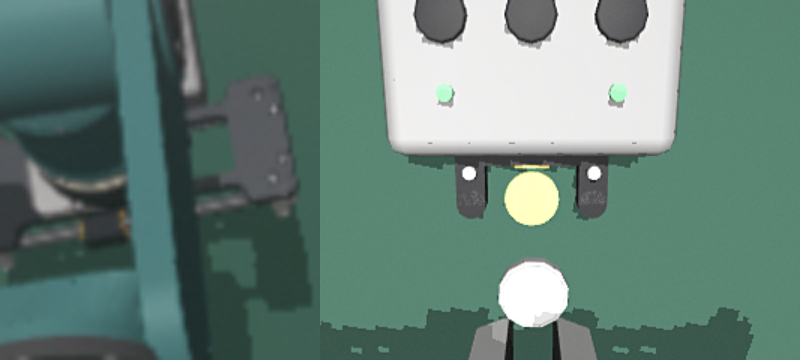

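The wrist view shows the cell at (534,294), lined up with the yellow disc at (531,197) and midway between the fork arms (472 and 593). About 33 mm remain.

Emit:
carry_out(
  targets=[
    [0.85, 0, 0, -0.2, 0],
    [0.85, 0, -0.02, -0.3, 0],
    [0.85, 0, -0.02, -0.4, 0],
    [0.85, 0, -0.02, -0.4, 0],
    [0.85, 0, 0, -0.4, 0],
    [0.85, 0, 0, -0.4, 0],
    [0.85, 0, 0, -0.3, 0],
    [0.85, 0, 0, -0.2, 0],
    [0.85, 0, 0, -0.2, 0],
    [0.85, 0, 0, -0.1, 0],
    [0.85, 0, 0, 0, 0],
    [0.85, 0, 0, 0, 0],
  ],
)

```text
time: 22.2
tool_pos: [0.6029, 0.1605, -0.0283]
ee_rot: [1.272, 1.571, -1.676]
wrist_force: [0.5, 0.2, -0.5]
width: 0.0139
```

Emit:
carry_out(
  targets=[
    [0.85, 0, 0, -0.1, 0],
    [0.85, 0, 0, -0.1, 0],
    [0.85, 0, 0, 0, 0],
    [0.85, 0, 0, 0, 0],
  ],
)

```text
time: 22.6
tool_pos: [0.605, 0.1609, -0.0282]
ee_rot: [2.035, 1.571, -0.914]
wrist_force: [0.5, 0.6, -0.0]
width: 0.014
```

```bash
python3 - <<'E'
from h import *
from bench import robot
w=robot.snapshot('wrist');show(robot)
b=cv2.resize(w['image'][100:280,220:420,::-1],(800,720))[:600]
cv2.imwrite('pics/p9.png',b)
E
```

```text
t 22.65 pos [ 0.6049  0.1609 -0.0282] F [-0.2   0.08  0.15] w 0.014 tz heading -168.95 tx [ 0. -0. -1.] j6 1.55
```

View pics/p9.png

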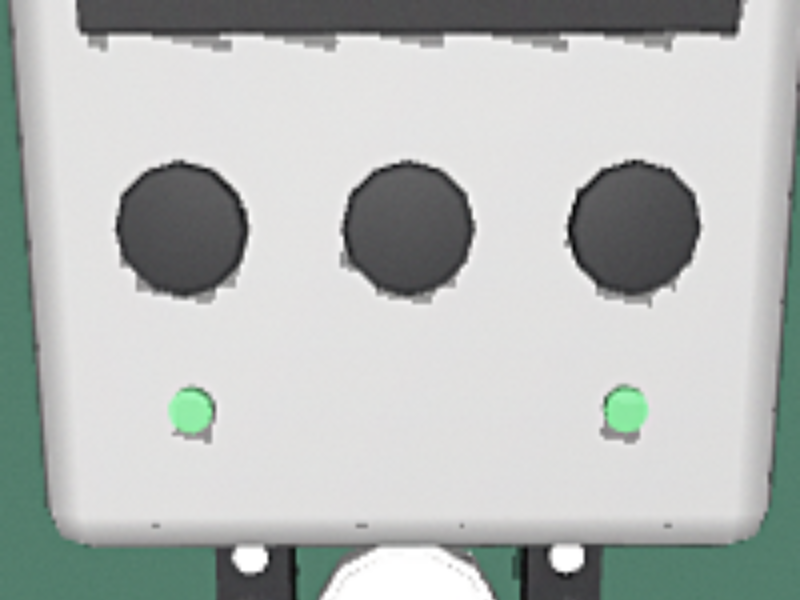

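The cell is well centred between the arms and close to the back, with its front edge at row ~545. That was my 12th picture, so the last millimetres go by force.

Emit:
carry_out(
  targets=[
    [0.85, 0, 0, -0.1, 0],
    [0.85, 0, 0, 0, 0],
    [0.85, 0, 0, 0, 0],
  ],
)

```text
time: 22.95
tool_pos: [0.606, 0.1611, -0.0282]
ee_rot: [2.202, 1.571, -0.747]
wrist_force: [1.0, 0.3, -0.7]
width: 0.0142
```

Emit:
carry_out(
  targets=[
    [0.85, 0, 0, -0.1, 0],
    [0.85, 0, 0, 0, 0],
    [0.85, 0, 0, 0, 0],
  ],
)

```text
time: 23.25
tool_pos: [0.6069, 0.1613, -0.0283]
ee_rot: [1.59, 1.571, -1.358]
wrist_force: [0.6, -0.2, -1.0]
width: 0.014
```

Emit:
carry_out(
  targets=[
    [0.85, 0, 0, -0.1, 0],
    [0.85, 0, 0, 0, 0],
    [0.85, 0, 0, 0, 0],
  ],
)

```text
time: 23.55
tool_pos: [0.6073, 0.1614, -0.0284]
ee_rot: [0.092, 1.57, -2.857]
wrist_force: [-3.0, -1.2, 1.0]
width: 0.0145
```

Emit:
carry_out(
  targets=[
    [0.85, 0, 0, -0.1, 0],
    [0.85, 0, 0, 0, 0],
    [0.85, 0, 0, 0, 0],
  ],
)

```text
time: 23.85
tool_pos: [0.6076, 0.1615, -0.0285]
ee_rot: [0.042, 1.568, -2.907]
wrist_force: [-4.9, -1.1, 1.6]
width: 0.0141
```

The contact is reached: force rose to 5 N and travel stalled at the expected place. Now I back straight off.

Emit:
carry_out(
  targets=[
    [0.85, 0, 0, 0.2, 0],
    [0.85, 0, 0, 0.4, 0],
    [0.85, 0, 0, 1, 0],
    [0.85, 0, 0, 2, 0],
    [0.85, -1, 0, 2, 0],
    [0.85, -4, 0, 0, 0],
    [0.85, -4, 0, 0, 0],
    [0.85, -3, 3, 2, 0],
    [0.85, 0, 4, 2, 0],
    [0.85, 0, 4, 2, 0],
    [0.85, 0, 4, 2, 0],
    [0.85, 0, 4, 2, 0],
    [0.85, 0, 4, 2, 0],
    [0.85, 0, 4, 2, 0],
    [0.85, 0, 4, 2, 0],
    [0.85, 0, 0, 0, 0],
    [0.85, 0, 0, 0, 0],
  ],
)

```text
time: 25.55
tool_pos: [0.456, -0.1845, 0.0919]
ee_rot: [3.07, 1.57, 0.119]
wrist_force: [-0.9, -0.3, -0.4]
width: 0.0144
```

```bash
python3 - <<'E'
from h import *
from bench import robot
show(robot)
t=robot.snapshot('top');q=robot.snapshot('scene');w=robot.snapshot('wrist')
old=pickle.load(open('top.pkl','rb'))
c=cell(t,228,250,185,212);print('cell',c)
o=np.array([.6235,.163]);d=np.array([np.cos(np.radians(10.9)),np.sin(np.radians(10.9))]);v=c[2][:2]-o
print('along',v@d*1e3,'left',v@[-d[1],d[0]]*1e3)
# wrist view: cell + bolts/leds
p,a,cw=cell(w,*[int(k) for k in (0,639,0,479)],th=225);print('wrist biggest',p,a,cw, 'pred px of seat',proj(w,[*o,.0077]))
# yellow left visible? & scene changes
for n,A,B in(('top',old,t),('scene',pickle.load(open('scene.pkl','rb')),q)):
    D=(np.abs(A['image'].astype(int)-B['image']).max(2)>45).astype(np.uint8)
    k,_,st,ce=cv2.connectedComponentsWithStats(cv2.morphologyEx(D,cv2.MORPH_OPEN,np.ones((2,2),np.uint8)))
    print(n,[(s[:5].tolist()) for s in st[1:] if s[4]>8][:30])
im=t['image'][186:210,226:252].min(2);print(im[::2,::2])
E
```

```text
t 25.55 pos [ 0.456  -0.1845  0.0919] F [-0.91 -0.29 -0.44] w 0.0144 tz heading -169.09 tx [ 0.001  0.    -1.   ] j6 0.88
cell ((237.20909090909092, 196.03636363636363), 55.0, array([0.62455798, 0.16393585, 0.0077    ]))
along 1.215860283639741 left 0.718901697524608
wrist biggest (322.71948708899475, 30.53632139285924) 2833.5 [ 0.6011091  -0.15422111  0.0077    ] pred px of seat [-151.54860428 -115.80832888]
top [[339, 187, 79, 115, 1530], [233, 192, 11, 10, 85], [404, 193, 55, 37, 815], [371, 200, 5, 2, 10], [456, 202, 16, 18, 142], [408, 220, 65, 120, 1480], [392, 230, 6, 7, 31], [435, 252, 8, 13, 48], [361, 295, 6, 8, 29], [415, 295, 4, 5, 17], [365, 306, 18, 21, 229], [628, 346, 12, 7, 37], [583, 354, 53, 27, 179], [625, 358, 15, 16, 138], [601, 364, 7, 3, 18], [610, 366, 14, 7, 36], [619, 371, 5, 3, 10], [566, 376, 11, 8, 44], [593, 377, 11, 6, 28], [270, 380, 10, 5, 23], [287, 382, 4, 5, 17], [261, 385, 5, 3, 10], [562, 385, 6, 7, 27], [293, 386, 47, 94, 970], [232, 388, 58, 32, 425], [591, 388, 49, 34, 795], [552, 400, 6, 13, 43], [569, 414, 12, 16, 46], [600, 418, 28, 46, 67
[... 651 characters left out ...]
, 25, 6, 112], [230, 145, 40, 15, 200]]
[[137 126 114  99  80  70  63  63  60  59  58  56  54]
 [ 68  64  60  60  60  57  55  52  49  58  45  46  48]
 [ 57  55  53  48  48  54  58  43  50 160  69  55  58]
 [ 47  95  67  46 100 167 181 145  63  81  69  65  67]
 [ 59 121  74  85 205 212 212 208 117  75  71  65  66]
 [ 66  71  70 129 212 212 212 212 156  52  48  64  66]
 [ 66  63  58 105 206 212 212 207 110  63  63  66  65]
 [ 66  61  41  66 131 171 183 130  68  65  65  66  65]
 [ 65  65  64  66  65  70  68  64  65  65  65  65  65]
 [ 65  65  65  64  64  64  65  65  65  65  65  64  65]
 [ 65  64  64  65  65  65  64  64  65  64  65  65  65]
 [ 65  65  64  65  64  65  64  64  66  65  65  64  64]]
```

```bash
python3 -c "
from bench import robot
robot.close_job()"
```

```text
the job is handed in; nothing more can be done
```

I pressed the plunger once to its bottom stop and one cell came out. I then slid that cell flat across the mat, cradled between two fingertips, into the tester nest. I handed the job in at about 26 s, with the robot clear of everything. No verdict was reported.

**Press:** at the bottom stop the force rose from 14 to 20 N with no further travel. After release, the picture showed the plunger back up and a single cell at the outlet.

**Seating:** pushing into the nest ended with about 5 N and the travel stalled. The last top picture puts the cell at (0.6246, 0.1639). My estimate of the seat is (0.6235, 0.163), and the yellow mark in the nest measured (0.625, 0.164), so they agree within about 1.5 mm.

**Other objects:** comparing the last top picture with the first showed no change at the spool, screwdriver, brush, circuit board or tip cleaner. Changes near the flux bottle and parts tray fell where the arm and its shadow are, so I could not check those two separately.

**Disagreement:** the reported tool height was about 30 mm lower than the real fingertip height, according to both the pictures and the plunger contact. Because of that, the first descent only reached the cap and did not press it. I corrected for the offset from then on.

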